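# Click the clamp tight on the turned ball

### The arm

A 6-joint arm with a two-finger parallel gripper is mounted at the origin on the work surface. World frame = base frame: x ahead of the robot, y to its left, z up, the work surface at z = 0. Lengths are in m, angles in degrees, forces in N, time in s.
With the tool pointing down it reaches from about 0.325 to 0.775 m from the base axis. Payload 5.5 kg.
Tool frame: the origin (TCP) lies at the centre of the arm's flange, where the gripper is bolted on; the fingertips stand 182 mm ahead of it and the grasp point (between the pads) lies 163 mm ahead of it; z points along the fingers, y is the direction in which the jaws open and shut (so a half turn about z gives the same grasp; the last joint's range is limited). The gripper opens to 88 mm and grips with 3 to 60 N. Pads are 20 mm wide; open, the fingers measure 115 mm over their backs; the gripper's body (75 mm by 178 mm) begins 61 mm behind the grasp point.
Start: joints at [61.553, 5.22, 70.514, -0, 104.267, -3.249], TCP at [0.255, 0.543, 0.405] pointing down, gripper open.
Joint ranges: [-164.24, 164.24], [-49.07, 125.15], [9.68, 141.18], [-86.29, 266.29], [3.28, 154.24], [-151.56, 151.56]. Speed limits (degrees/s): [147.25, 147.25, 172.46, 180, 180, 180].

### API

Orientations are given as [roll, pitch, yaw] about the fixed x, y, z axes, in that order (R = Rz(yaw) Ry(pitch) Rx(roll)).
In Python, from station import r gives the robot as it stands. The module is installed in compiled form; this text tells all that it offers. Calls block until the motion is done:
- r.reach(position, orientation): joint-space move of the TCP to a pose.
- r.servo_line(position, rotation=None, speed=0.15): straight line of the TCP; rotation=None keeps the orientation; speed is the mean speed in m/s.
- r.move_joints(angles): joint-space move.
- r.let_go() and r.grab(squeeze=None): open the fingers fully, or close them until they stop; squeeze is the grip in N (None keeps the last).
- r.wait(seconds).
- r.inverse_kinematics(position, orientation): joint angles nearest the present ones, or None.
- r.sense(): the state.
- r.snapshot(name): name is "scene" or "side" or "wrist"; returns a dict with "frame" (420x560x3 uint8, red, green, blue), "fx", "fy", "cx", "cy" (pixels), "R" (3x3) and "t" (3): a world point X has camera coordinates R X + t. Camera axes: x right, y down, z forward; pixel columns grow to the right and rows downward; lengths in m; the calibration is good to about 2 mm. A picture is of the moment at which its call begins. There is no depth.
A pose or a line that the arm cannot do raises r.IKError and nothing moves.
- r.hand_in(): hands the job in, once; it reports no verdict.
The state is a dict: "clock": time; "joints": joint angles; "joint_vel": joint speeds; "joint_torque": joint torques, N m; "tcp_pos": TCP position; "orientation": TCP orientation; "contact_force": force on the tool from outside, world axes, zero at the start; "torque": the same for the moment, N m; "opening": finger opening in m.
Only numpy, scipy, OpenCV 4.12 (cv2) and the standard library are available. Lean on these libraries where they do the work, as an engineer would, in place of code of your own. Each camera call takes 0.05 s, during which the arm holds its last target. There are 200 camera calls.

### The job

Three small bench clamps each hold a freshly turned piece of wood. Tighten the one that holds the wooden ball: turn its black bar knob clockwise (seen from above) until it clicks over its detent and stays there, in line with the clamp, then let go. Leave the knobs of the other two clamps, with the finial and the bowl, as they are.

Things in the scene. Friction and masses are not known exactly. Their poses are not given: they have to be found in the camera images.
- ball_knob (a joint): knob angle (rad) on the clamp holding a pale wooden ball (54 mm wide, top 70 mm above bench). Starts at 0 to 0.2, grows clockwise from above. Turns freely to 0.3, then a spring resists (0.2 N m at most) up to a crest at 0.7. Let go before, it springs back to about 0.3; past it, it is pushed on by itself (the click) and stays between 1.1 and 1.3; 1.2 = bar in line with the clamp; firm stop at 1.3
- ball_knob_grip (a point): grip point of that knob, on its vertical axis in mid bar, 66 mm above the bench. Bar: black plastic, 62 mm long (this frame's x), 16 wide (y), 34 high, from 48 to 82 mm above the bench, on a stem 22 mm wide over a housing 48 mm wide and 40 mm high. z is up; the frame turns with the knob. Nothing else over 45 mm tall within 75 mm of the axis
- finial_knob (a joint): the like knob (rad) on the clamp with the finial, a slender turned piece 96 mm tall; starts at 0 to 0.2, to be left there. All three clamps are alike: dark steel plate 200 x 70 x 12 mm fixed to the bench, round aluminium housing under the knob, aluminium jaws 45 mm high at 80 and 151 mm from the knob's axis, the turned piece between them at 118 mm, roughly on the robot's side
- bowl_knob (a joint): the like knob (rad) on the clamp with the little bowl (76 mm across, 52 mm high); starts at 0 to 0.2, to be left there. On each clamp a steel detent pin 8 mm wide and 32 mm above the bench sticks out of a small block on the housing's side away from the piece; its end, 47 mm from the knob's axis, moves out 4 mm as the knob is turned and back in at the click
Mind the look-alikes: they are no part of the job. Leave any purple look-alike of the part that bears ball_knob alone.

How it is judged (in metres and radians):
At the end, for the whole second after the job is handed in: the ball clamp's knob is past its click (joint above 1.03 rad, that is within about 10 degrees of in line with the clamp) and at rest; the finial's and the bowl's knobs are still slack (below 0.35 rad) (value of joint ball_knob above 1.03 rad and velocity of joint ball_knob between -0.1 and 0.1 rad/s and value of joint each of finial_knob, bowl_knob below 0.35 rad); the robot touches nothing.
It fails at once if the knob of the finial's or the bowl's clamp is turned (above 0.35 rad) (value of joint any of finial_knob, bowl_knob above 0.35 rad).
It also fails if it takes over 32 s, if anything falls off the work surface, if the arm or the gripper's body presses on something with over 40 N, if the wrist force passes 120 N, or if a joint passes its speed limit or range.

## Working session

There is one attempt and no reset: what is moved stays moved. The work goes in short steps, each a Python script; the robot and the scene stay as the last script left them, time stands still between calls to the robot, and variables do not carry over. Pictures are saved under pics/ and viewed, about 8 in all and at most 12, crops included, and the job is handed in when it is done.

```bash
mkdir -p pics
cat > h.py <<'E'
import numpy as np, cv2
from station import r
def snap(n,f):
    s=r.snapshot(n); cv2.imwrite(f'pics/{f}.png',s['frame'][:,:,::-1]); np.savez(f'pics/{f}.npz',**s); return s
def ray(f,u,v,z):
    s=np.load(f'pics/{f}.npz'); R,t=s['R'],s['t']; c=-R.T@t
    d=R.T@np.array([(u-s['cx'])/s['fx'],(v-s['cy'])/s['fy'],1]); return c+d*(z-c[2])/d[2]
def proj(f,X):
    s=np.load(f'pics/{f}.npz'); p=s['R']@np.array(X)+s['t']; return s['fx']*p[0]/p[2]+s['cx'], s['fy']*p[1]/p[2]+s['cy']
E
python3 - <<'E'
from h import *
for n in ['scene','side','wrist']:
    s=snap(n,n+'0'); print(n,-s['R'].T@s['t'],s['fx'])
a=r.sense();print(a['clock'],a['opening'],a['orientation'])
E
```

```text
scene [ 1.16608248 -0.09589671  0.85846838] 527.3068951173922
side [ 0.28487087 -0.59346837  0.91570081] 434.27325422297446
wrist [0.19377168 0.57234386 0.38321497] 375.5726407936523
0.15 0.08795650401250724 [-1.79913928e+02 -5.74959129e-03  1.54802231e+02]
```

View pics/scene0.png

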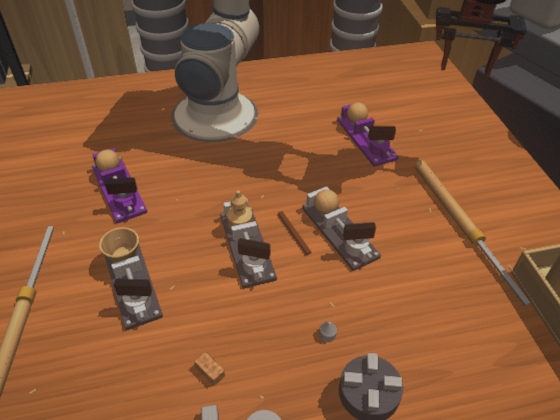

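View pics/side0.png

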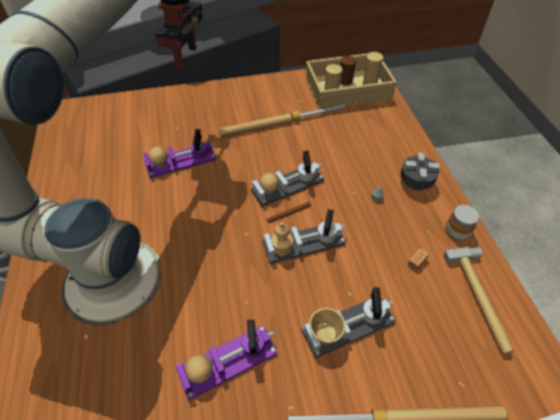

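The scene view shows five clamps, giving these candidates by knob pixel:
- Purple ball clamps at (120,186) and (381,133): look-alikes, not to be touched.
- Bowl clamp at (133,287) and finial clamp at (254,248): leave alone.
- Dark steel clamp with the ball at (358,231), which is (307,160) in the side view: this is my choice.

I'll check it in an enlarged crop.

Run:
```python
from h import *
a=cv2.imread('pics/scene0.png')[180:270,295:385]; b=cv2.imread('pics/side0.png')[140:210,245:330]
A=cv2.resize(a,(400,400),interpolation=2); B=cv2.resize(b,None,fx=400/85,fy=400/85,interpolation=2)
B=cv2.copyMakeBorder(B,0,400-B.shape[0],0,0,0)
cv2.imwrite('pics/crop1.png',np.hstack([A,B[:, :400]]))
```

```text
(no output)
```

View pics/crop1.png

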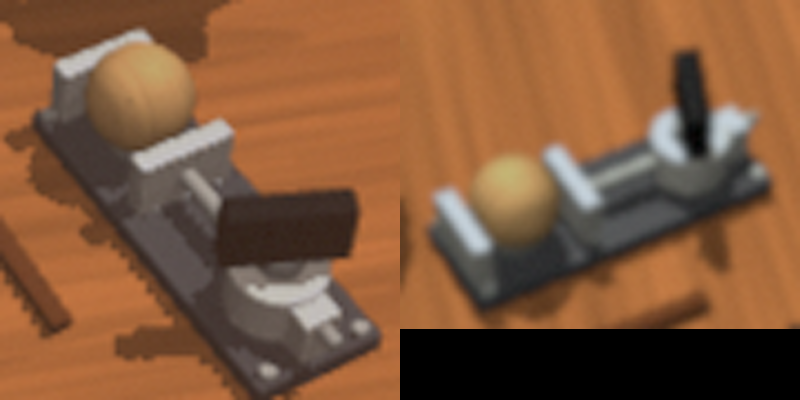

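The crop confirms a dark plate with a pale ball and a black bar across it. The bar's top spans scene pixels (345,224)–(374,223) and its lower front edge (344,239)–(374,238). The ball centre is at (326.5,202).

Run:
```python
from h import *
f=lambda u,v:(295+u/4.444,180+v/4.444); g=lambda u,v:(245+(u-400)/4.706,140+v/4.706)
def S(n,p,z):
    q=ray('scene0',*f(*p),z);print(n,q.round(4));return q
def D(n,p,z):
    q=ray('side0',*g(*p),z);print(n,q.round(4));return q
S('ball',(140,97),.043);D('ball side',(513,201),.043)
tl=S('topfrontL',(219,206),.082);tr=S('topfrontR',(355,199),.082)
bl=S('botL',(219,263),.048);br=S('botR',(353,256),.048)
print('len',np.linalg.norm(tl-tr),np.linalg.norm(bl-br), 'ang',[np.degrees(np.arctan2(*(b-a)[1::-1])) for a,b in((tl,tr),(bl,br))])
S('plate corner near L',(262,396),.012);S('plate corner near R',(380,338),.012);S('plate far L',(35,118),.012)
D('side bar top',(687,54),.082);D('side housing',(690,150),.040)
print(r.sense()['tcp_pos'])
```

```text
ball [0.419  0.1885 0.043 ]
ball side [0.4163 0.1868 0.043 ]
topfrontL [0.5269 0.19   0.082 ]
topfrontR [0.536  0.2505 0.082 ]
botL [0.5318 0.192  0.048 ]
botR [0.541  0.2528 0.048 ]
len 0.061154808873674624 0.061495192068249424 ang [np.float64(81.43667589682593), np.float64(81.37204336266035)]
plate corner near L [0.5823 0.1997 0.012 ]
plate corner near R [0.5626 0.2634 0.012 ]
plate far L [0.3934 0.1438 0.012 ]
side bar top [0.5325 0.2436 0.082 ]
side housing [0.5266 0.2067 0.04  ]
[0.25547498 0.54294442 0.40376771]
```

Everything agrees:
- **Bar length:** 61 mm measured, against 62 mm given.
- **Knob axis:** about (0.529, 0.222). Ball plus 118 mm along the plate gives (0.531, 0.2215).
- **Angles:** the bar is at 81.4° and the clamp at 16.5°, so the knob starts at about 0.07 rad.

Next I'll move above it and refine with the wrist camera.

Run:
```python
from h import *
r.reach([.529,.222,.36],[180,0,81.4])
s=snap('wrist','w1'); a=r.sense(); print(a['clock'],a['joints'],a['tcp_pos'],a['orientation'],a['contact_force'])
print(proj('w1',[.529,.222,.082]),proj('w1',[.529,.222,.04]))
```

```text
1.7667 [1.94745328e+01 8.95033667e-01 7.94839864e+01 2.11728123e-02
 9.96014603e+01 2.79530674e+01] [0.52859601 0.22304915 0.36021545] [ 1.79992542e+02 -2.75896843e-02  8.15250023e+01] [-0.22785804  0.42663916 -0.06158431]
(np.float64(279.15977091733714), np.float64(219.38226668460686)) (np.float64(279.2650897194068), np.float64(205.93056439226464))
```

View pics/w1.png

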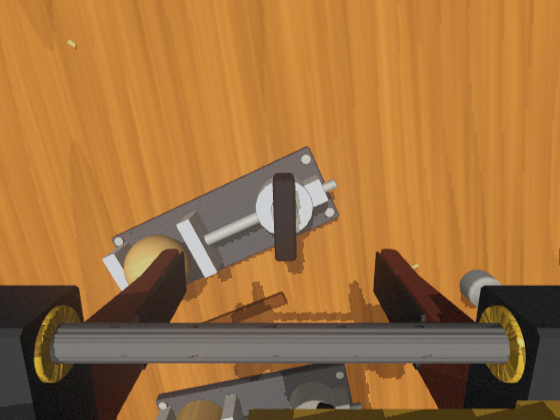

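The wrist view shows the ball clamp with its bar at about (285,217), the housing at (284,208) and the ball at left (155,262). The open fingers are at left and right. I'll enlarge the bar.

Run:
```python
from h import *
a=cv2.imread('pics/w1.png')[155:275,225:345]
cv2.imwrite('pics/crop2.png',cv2.resize(cv2.convertScaleAbs(a,alpha=1.6),(600,600),interpolation=2))
```

```text
(no output)
```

View pics/crop2.png

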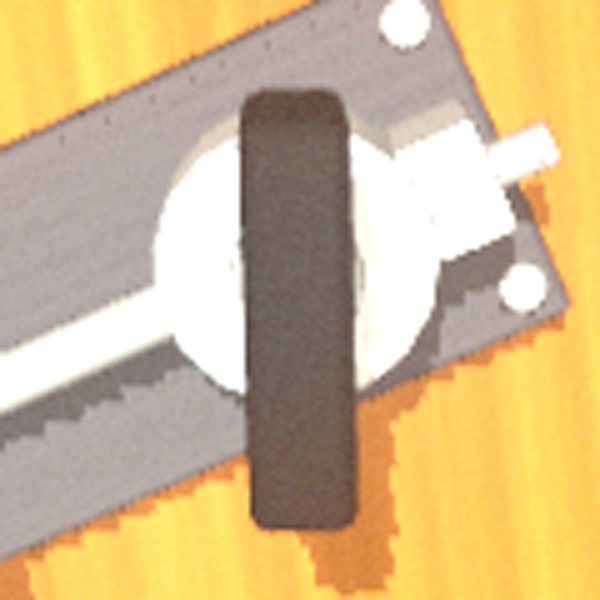

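The crop shows the bar's top face with corners at about (242,122), (349,122), (252,527) and (357,527). The housing spans columns 155–440.

Run:
```python
from h import *
q=[ray('w1',225+u/5,155+v/5,.082) for u,v in((242,122),(349,122),(252,527),(357,527))]
q=np.array(q);c=q.mean(0);d=(q[0]+q[1]-q[2]-q[3])/2
print(c,np.linalg.norm(d),np.linalg.norm(q[0]-q[1]),np.degrees(np.arctan2(d[1],d[0])))
for p in((155,258),(440,268)): print(ray('w1',225+p[0]/5,155+p[1]/5,.04))
a,b=[ray('w1',225+u/5,155+v/5,.012) for u,v in((0,557),(568,303))];print('plate edge',np.degrees(np.arctan2(*(b-a)[1::-1])))
a=r.sense();print(a['tcp_pos'],a['orientation'],a['clock'])
for z in(.36,.232): print(r.inverse_kinematics([.53,.222,z],[180,0,81]))
```

```text
[0.53295201 0.22017185 0.082     ] 0.059829306193371935 0.014810394954633627 83.00285148652789
[0.51004341 0.22423708 0.04      ]
[0.55606893 0.21571734 0.04      ]
plate edge 16.796413896542372
[0.52859601 0.22304915 0.36021545] [ 1.79992542e+02 -2.75896843e-02  8.15250023e+01] 1.7667
[ 1.93350790e+01  1.04123979e+00  7.93579317e+01 -2.54444375e-14
  9.96008285e+01  2.83350790e+01]
[ 1.93350790e+01  3.35893380e+00  9.00373128e+01 -2.54444375e-14
  8.66037534e+01  2.83350790e+01]
```

The wrist camera puts both bar and housing centres at (0.533, 0.220), within 2–4 mm of the other estimates. I'll use (0.532, 0.221) with yaw 82°, then descend, grip gently and check the forces.

Run:
```python
from h import *
def st(n):
    a=r.sense();print(n,round(a['clock'],2),a['tcp_pos'].round(4) if hasattr(a['tcp_pos'],'round') else a['tcp_pos'],np.round(a['orientation'],1),'F',np.round(a['contact_force'],1),'T',np.round(a['torque'],2),a['opening'])
r.reach([.532,.221,.30],[180,0,82])
r.servo_line([.532,.221,.231],speed=.08); r.wait(.3); st('down')
r.grab(5); r.wait(.3); st('grab5')
snap('scene','s2')
a=cv2.imread('pics/s2.png')[130:290,260:460]
cv2.imwrite('pics/crop3.png',cv2.resize(a,(700,560),interpolation=2))
```

```text
down 3.42 [0.5321 0.221  0.2314] [180.  -0.  82.] F [ 0.7  0.2 -0.5] T [-0.05  0.08 -0.  ] 0.08768630120871154
grab5 4.78 [0.532 0.221 0.231] [180.   0.  82.] F [ 0.5  0.5 -1.1] T [-0.04  0.03  0.  ] 0.02099246534463522
```

View pics/crop3.png

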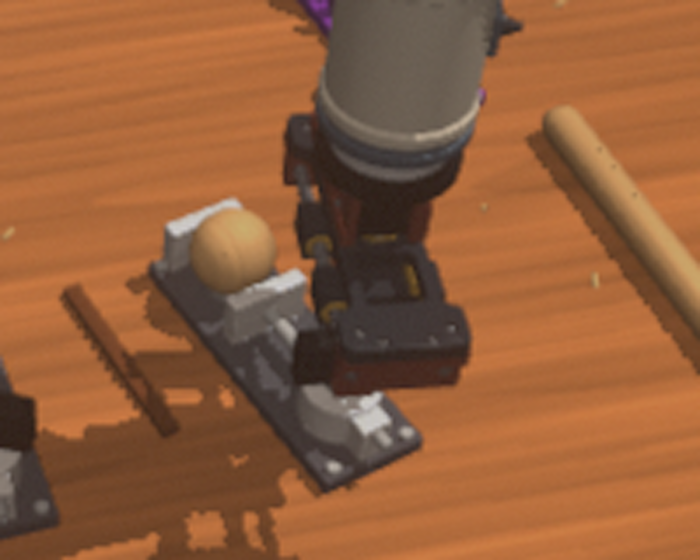

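The fingers straddle the bar at crop (400,340). The opening is 21 mm rather than 16 mm, so they may not have closed fully, and I'll check that before turning.

Run:
```python
from h import *
def st(n):
    a=r.sense();print(n,round(a['clock'],2),np.round(a['tcp_pos'],4),np.round(a['orientation'],1),'F',np.round(a['contact_force'],1),'T',np.round(a['torque'],2),round(a['opening'],4),np.round(a['joints'],1))
r.wait(.2); st('w')
r.grab(15); r.wait(.2); st('g15')
r.grab(35); r.wait(.2); st('g35')
```

```text
w 5.03 [0.532 0.221 0.231] [-180.   -0.   82.] F [ 0.4 -0.3 -0.5] T [-0.11  0.14 -0.01] 0.021 [19.2  3.6 89.9  0.  86.5 27.2]
g15 5.44 [0.532 0.221 0.231] [180.   0.  82.] F [-0.3 -0.2  0.5] T [-0.07  0.02 -0.01] 0.0195 [19.2  3.6 89.9 -0.  86.5 27.2]
g35 5.86 [0.532  0.221  0.2315] [180.  -0.  82.] F [-3.  -0.9  5.8] T [-0.08  0.65 -0.02] 0.0158 [19.2  3.6 89.8  0.  86.5 27.2]
```

At 35 N the opening is 15.8 mm, which matches the 16 mm bar, and the side force is small. Now I'll turn with joint 6 in steps, watching the forces.

Run:
```python
from h import *
def st(n):
    a=r.sense();print(n,round(a['clock'],2),np.round(a['tcp_pos'],4),np.round(a['orientation'],1),'F',np.round(a['contact_force'],1),'T',np.round(a['torque'],2),round(a['opening'],4));return a
j=np.array(r.sense()['joints'],float); s=j[5]
for yaw in(70,60,50,42,34,26,20,15):
    j[5]=s+82-yaw; r.move_joints(list(j)); a=st(yaw)
    if np.linalg.norm(a['contact_force'])>45: print('STOP');break
r.wait(.3); st('end')
```

```text
70 6.17 [0.5321 0.221  0.2316] [180.   -0.   70.2] F [-0.2 -0.5  2.4] T [-0.08  0.14  0.05] 0.0158
60 6.47 [0.5322 0.2209 0.2315] [179.9  -0.   60.4] F [ 2.7 -0.8  1.1] T [-0.14 -0.11  0.19] 0.0158
50 6.76 [0.5324 0.2208 0.2316] [ 1.799e+02 -1.000e-01  5.040e+01] F [ 5.6 -2.   0.9] T [-0.3  -0.48  0.06] 0.0161
42 7.02 [0.5325 0.2207 0.2316] [ 1.799e+02 -1.000e-01  4.230e+01] F [ 5.4 -0.8  0.3] T [-0.39 -0.72 -0.03] 0.0159
34 7.28 [0.5325 0.2206 0.2316] [ 1.799e+02 -1.000e-01  3.430e+01] F [ 5.  -2.4  1.7] T [-0.44 -0.73 -0.13] 0.0162
26 7.53 [0.5326 0.2204 0.2316] [ 1.799e+02 -1.000e-01  2.630e+01] F [ 6.2 -2.5 -0.2] T [-0.52 -0.83 -0.12] 0.0157
20 7.78 [0.5327 0.2204 0.2316] [ 1.799e+02 -1.000e-01  2.030e+01] F [ 7.1 -3.5  0. ] T [-0.56 -0.9  -0.05] 0.0159
15 8.03 [0.5327 0.2203 0.2315] [ 1.799e+02 -1.000e-01  1.530e+01] F [ 6.3 -4.2 -0.3] T [-0.6  -0.9  -0.01] 0.016
end 8.33 [0.5327 0.2203 0.2316] [ 1.799e+02 -1.000e-01  1.530e+01] F [ 6.  -4.3 -0.1] T [-0.6  -0.93  0.01] 0.0159
```

The moment about z rose to +0.19 N m and then turned negative past about 45°, so the knob has gone over the crest. I'll release, rise and look.

Run:
```python
from h import *
r.let_go(); r.wait(.2); print(r.sense()['opening'])
r.servo_line([.532,.221,.36],speed=.12); r.wait(.3)
a=r.sense();print(a['clock'],a['tcp_pos'],a['contact_force'],a['opening'])
snap('wrist','w4');snap('scene','s4')
A=cv2.imread('pics/w4.png'); B=cv2.imread('pics/s4.png')
cv2.imwrite('pics/v4.png',np.hstack([cv2.resize(A[60:340,80:480],(400,280)),cv2.resize(B[170:310,80:280],(400,280),interpolation=2)]))
```

```text
0.08784435402236826
11.2333 [0.5319835  0.22099417 0.35950918] [ 0.75632576  0.77789557 -0.42863963] 0.08770091224199163
```

View pics/v4.png

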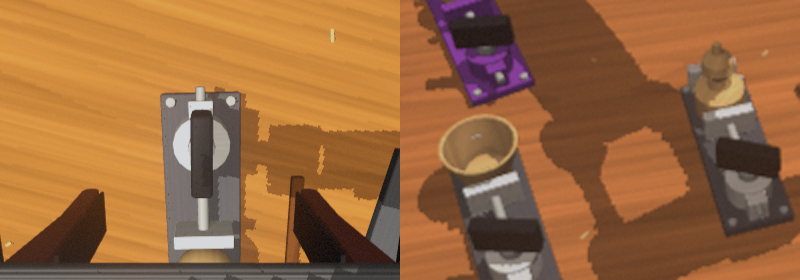

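In the wrist view (left half), the bar at (202,155) is in line with the clamp's rod and plate. On the right, the finial and bowl knobs still lie across their clamps, and the gripper is clear of everything.

```bash
python3 -c "
from h import *
r.hand_in()"
```

```text
the job is handed in; nothing more can be done
```

I tightened the ball clamp's knob past its click and let go; the job was handed in at about 11 s of the 32 s allowed. I chose the dark steel clamp with the ball rather than its two purple look-alikes. I gripped its bar at about (0.532, 0.221) and turned it 67° clockwise.

- **Click:** the wrist moment rose to about 0.19 N m and then reversed, and the last wrist picture shows the bar in line with the clamp after release. I judged this by eye and did not measure the final angle.
- **Forces:** the wrist force stayed under about 10 N at every reading I took.
- **Other clamps:** the finial and bowl knobs still lie across their clamps, as before.
- **Gripper:** it is open and about 130 mm above the grasp height, and the contact force is near zero.

Two readings disagreed along the way. The camera estimates of the knob axis differed by up to about 4 mm. The first light grip stopped at 21 mm, and closed to 16 mm on the bar only at 35 N.

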